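# Unlock the painting chuck and set the finished drawer knob to dry

### The job

The teal drawer knob has been painted and is still locked in the tilted chuck of the finishing stand. Pull the spring collar outward along the chuck's axis, turn it counter-clockwise (seen looking down onto the knob) as far as it goes and let it settle there, parked open; then draw the knob out and set it gently, upright, in the middle of the white round mark on the drying board. Leave the collar parked open and all the other things where they stand.

Things in the scene. Friction and masses are not known exactly. Their poses are not given: they have to be found in the camera images.
- seat (a point): Centre of the chuck's flat steel seat, where the knob's foot plate rests, 135 mm above the table, on a fixed blue stand. z: chuck axis, pointing out through the knob, leaning 29 degrees from vertical roughly towards the robot; x: along the plate's ears. Four blocks 5 mm high stop the plate turning or sliding (1 mm play): it comes out only along z.
- collar_grip (a point): Collar's grip point, on its axis; at the seat when home, moves and turns with the collar. z: chuck axis, outward. y: across two red grip pads at +-25.5 mm (20 mm wide, z -15 to +9 mm). Rest: aluminium octagon 48 mm across, z -16 to +10.5, yellow stripe at +x. Below it a free stem 29 mm thick down to z -33, so fingers may reach 20 mm past this point; the knob stands up to z 43 between them.
- collar_slide (a joint): How far the collar is pulled outward along the chuck axis, m: 0 home, 0.008 end of travel. A spring draws it home with 6 N at 0 and 9 N at 0.008. It turns only once pulled 0.0055 or more; about 0.007 is a good pull.
- collar (a joint): Turn of the collar, rad, counter-clockwise seen from outside: 0 locked, 1.134 (65 degrees) end stop. Up to 0.07 it can sink home; then it rides a ledge 5.5 mm high; past about 0.93 it drops into a notch 3.5 mm above home and stays parked there when let go. Turning takes under 0.1 N m. Two brass lugs in its top edge hold the plate's ears while locked and clear them when parked.
- knob: Teal drawer knob, loose, 35 to 70 g (mostly the steel foot), 43 mm tall. Origin: centre of its underside (at the seat while in the chuck); z up its axis. Foot plate 25 mm wide, 6 thick, ears to +-18 on x; neck 14 mm; head 30 mm in diameter, straight-sided from 28 to 38 mm. The parked collar's top is 14 mm above the seat, so take the head with the fingertips about 18 to 22 mm above the origin.
- spot (a point): Centre of the white round mark (60 mm in diameter) on the top face of the fixed wooden drying board (230 x 130 x 12 mm, this point 12 mm above the table); z up, x along the board's long side. Knobs already drying stand about 80 mm from it on its -x and +x sides. The board lies to the robot's left or right.
- dry_a: Cream knob like the teal one, loose, standing on the board; origin centre of its underside, 43 mm tall. To be left alone.
- dry_b: Brick-red knob like the teal one, loose, standing on the board; origin centre of its underside, 43 mm tall. To be left alone.
- sander: Cork sanding block 60 x 90 x 30 mm lying in front of the stand, loose; origin centre of its underside. To be left alone.
- pigment: Yellow pigment jar with a black lid, 64 mm in diameter, 100 mm tall, loose, behind and beside the stand; origin centre of its underside. To be left alone.
- tin: Paint tin, 74 mm in diameter, 90 mm tall, loose, behind and beside the stand; origin centre of its underside. To be left alone.
Not all that is in view belongs to the job. What is shaped like the knob but blue or purple is not meant.

How it is judged:
On the way, in this order (a step that is already met when the one before it is completed fails the run):
1. the collar is pulled back before it is turned (value of joint collar_slide above 0.0048 m and value of joint collar below 0.4 rad), for 0.05 s.
2. the collar has been turned and rests parked open in its notch, with the knob still on its seat (value of joint collar above 0.87 rad and value of joint collar_slide between 0.002 and 0.0048 m and distance between knob and seat below 0.006 m), for 0.2 s.
3. the knob is drawn out of the chuck (30 mm or more clear of the seat) (distance between knob and seat above 0.03 m), for 0.1 s.
At the end, for the whole second after the job is handed in: The teal knob stands upright (within 7 degrees) and at rest on the drying board, its foot plate flat on the wood, its axis within 18 mm of the centre of the white mark, and the collar is parked open in its notch (turned more than 0.87 rad, 2 to 4.8 mm above home) (horizontal distance between knob and spot below 0.018 m and z of knob in the frame of spot between -0.003 and 0.004 m and angle between knob's own z axis and vertical below 0.12 rad and linear speed of knob below 0.02 m/s and value of joint collar above 0.87 rad and value of joint collar_slide between 0.002 and 0.0048 m); the robot touches nothing.
It fails at once if a knob already drying on the board is shifted by more than 20 mm or tipped (distance of any of dry_a, dry_b from where it was at the start of the episode above 0.02 m or angle between any of dry_a, dry_b's own z axis and vertical above 0.35 rad).
It fails at once if the sanding block, the pigment jar or the paint tin is pushed more than 30 mm (distance of any of sander, pigment, tin from where it was at the start of the episode above 0.03 m).
It fails at once if the knob is let fall (moving faster than 0.5 m/s while no finger touches it) (linear speed of knob above 0.5 m/s and contact force between the fingers and knob below 0.2 N).
It also fails if it takes over 61 s, if anything falls off the work surface, if the arm or the gripper's body presses on something with over 40 N, if the wrist force passes 120 N, or if a joint passes its speed limit or range.

### The arm

A 7-joint arm with a two-finger parallel gripper is mounted at the origin on the work surface. World frame = base frame: x ahead of the robot, y to its left, z up, the work surface at z = 0. Lengths are in m, angles in rad, forces in N, time in s.
With the tool pointing down it reaches from about 0.425 to 0.875 m from the base axis. Payload 8.4 kg.
Tool frame: the origin (TCP) lies midway between the tips of the shut fingers; the grasp point (between the pads) lies robot.tcp_to_grasp behind it (robot.tcp_to_grasp is the distance from the TCP to the grasp point, in m); z points along the fingers, y is the line along which they close (so a half turn about z gives the same grasp; the last joint's range is limited). The gripper opens to 85 mm and grips with 20 to 120 N. Pads are 22 mm wide; open, the fingers measure 114 mm over their backs; the gripper's body (76 mm by 85 mm) begins 54 mm behind the grasp point. The pads swing forward as they close: fully open they stand 13 mm farther back than shut.
Start: joints at [1.199, 0.333, 0.04, 1.465, -0.013, 1.343, -0.059], TCP at [0.175, -0.626, 0.231] pointing down, gripper open.
Joint ranges: [-2.58, 2.58], [-0.38, 2.09], [-1.3, 1.39], [0.25, 2.4], [-1.5, 4.64], [0.08, 2.09], [-2.65, 2.65]. Speed limits (rad/s): [2.22, 2.22, 2.79, 2.79, 3.14, 3.14, 3.14].

### API

Orientations are given as a rotation vector (axis times angle).
In Python, from workcell import monitor, vision, order, robot gives the robot as it stands.
- The arm moves only by the shell command python3 -m creep 'ROWS' [FORCE]. ROWS is JSON, a list of rows, each a list of 7 numbers: the turn, a rotation vector about the tool's x, y, z in units of 30 degrees (1.0 is 30 degrees), then the shift along the tool's x, y, z in units of 0.12 m (1.0 is 0.12 m), then the opening, from 0 (shut) to 1 (fully open). In form: [[rx, ry, rz, dx, dy, dz, gripper], ...]. A call has 1 to 20 rows; each row is the pose to reach, as a shift and turn from the pose commanded when the call began, along the tool's axes at that moment; what a row does not reach only later rows make up. A row lasts 1/8 s, in which the tool goes at most 62.5 mm and 10.7 degrees, less where a joint would pass 70% of its speed; a pose out of reach is approached as far as the arm can. A call with a number of a shift or a turn outside -1 to 1 is refused whole. A call with a gripper value outside its range is refused whole. The fingers move at their own pace and stop on an object; FORCE is the grip in N (left out, the last holds). Time passes only in rows, so rows that repeat a pose let the fingers close. It gives the time, the measured TCP pose, the force, the opening and the grip force at its end, in the units of the state.
- monitor.observe(): the state, without advancing time (a new reading comes with each control period).
- vision.get_image(name): name is "side" or "top"; returns a dict with "color" (400x640x3 uint8, red, green, blue), "z_map" (400x640 float32, m along the optical axis (not along the pixel's ray), 0 where there is no reading), "fx", "fy", "cx", "cy" (pixels), "k1" (the pictures are not rectified: a ray, as slopes to the right and down, at radius r is drawn at 1 + k1 r^2 times it, then the intrinsics apply), "R" (3x3) and "t" (3): a world point X has camera coordinates R X + t. Camera axes: x right, y down, z forward; pixel columns grow to the right and rows downward; lengths in m; the calibration is good to about 2 mm. A picture is of the moment at which its call begins.
- order.close_job(): hands the job in; it is judged then, once.
Trained networks look in the newest picture that a camera, given by its name, has taken for a name from the list of things; names that differ only in an ending like _2 or _b are one class to them, and where a whole thing is asked for, a point or a joint stands for the part that bears it (a point fixed in the world has none). Each returns a list of dicts, best first, with "score" (0 to 1); they miss things now and then, are a little off and sometimes report something else, mostly with a low value. They report only what shows in the picture. A call takes as long as a camera call. They do not tell look-alikes from the thing itself.
- vision.search_frame(camera, thing): "bbox" ([left, top, right, bottom] in pixels, round what is visible of it).
- vision.regions_of(camera, thing): "mask" (400x640 bool, what is visible of it) and "bbox" ([left, top, right, bottom] in pixels, round what is visible of it).
The state is a dict: "t": time; "joint_positions": joint angles; "joint_vel": joint speeds; "tau": joint torques, N m; "tool_pos": TCP position; "ee_rot": TCP orientation; "contact_force": force on the tool from outside, world axes, zero at the start; "torque": the same for the moment, N m; "opening": opening from 0.0 (shut) to 1.0 (fully open); "finger_force": force on a finger pad.
Only numpy, scipy, OpenCV 4.12 (cv2) and the standard library are available. Lean on these libraries where they do the work, as an engineer would, in place of code of your own. Each camera call takes 0.05 s, during which the arm holds its last target. There are 200 camera calls.

## Working session

There is one attempt and no reset: what is moved stays moved. The work goes in short steps, Python scripts to look and compute and a shell command to move; the robot and the scene stay as the last step left them, time stands still between calls to the robot, and variables do not carry over. Pictures are saved under pics/ and viewed, at most 10 in all, crops included, and the job is handed in when it is done.

```bash
ls; mkdir -p pics; cat > h.py <<'E'
import numpy as np, cv2
from workcell import monitor, vision, order, robot
from scipy.spatial.transform import Rotation as Ro
def cloud(im):
    h,w=im['z_map'].shape
    v,u=np.mgrid[:h,:w]
    K=np.array([[im['fx'],0,im['cx']],[0,im['fy'],im['cy']],[0,0,1.]])
    p=cv2.undistortPoints(np.stack([u,v],-1).reshape(-1,1,2).astype(np.float64),K,np.array([im['k1'],0,0,0.])).reshape(h,w,2)
    z=im['z_map'].astype(float)
    X=np.dstack([p*z[...,None],z])
    W=(X-np.array(im['t']))@np.array(im['R'])
    W[z==0]=np.nan
    return W
def save(im,n,crop=None,s=1):
    c=im['color'][...,::-1]
    if crop: c=c[crop[1]:crop[3],crop[0]:crop[2]]
    cv2.imwrite(f'pics/{n}.png',cv2.resize(c,None,fx=s,fy=s,interpolation=cv2.INTER_CUBIC))
E
python3 - <<'E'
from h import *
s=monitor.observe();print(s, robot.tcp_to_grasp)
ims=[]
for n in ('side','top'):
    im=vision.get_image(n);ims.append(im['color']);np.save(f'{n}.npy',im,allow_pickle=True)
    print(n,(-np.array(im['R']).T@np.array(im['t'])).round(3),im['fx'])
    W=cloud(im)
    for th in ['knob','collar','seat','collar_grip','spot','dry_a','dry_b','sander','pigment','tin']:
        try:
            for r in vision.regions_of(n,th)[:3]:
                print(th,round(r['score'],2),np.round(r['bbox']),np.nanmedian(W[r['mask']],0).round(3))
        except Exception as e: print(th,repr(e)[:90])
cv2.imwrite('pics/a.png',cv2.resize(np.vstack(ims)[...,::-1],(480,600)))
save(np.load('side.npy',allow_pickle=True).item(),'side0');save(np.load('top.npy',allow_pickle=True).item(),'top0')
E
```

```text
pics
{'t': 0.0, 'joint_positions': array([ 1.19881104,  0.33392163,  0.03987887,  1.46631181, -0.01340081,
        1.34330408, -0.05848216]), 'joint_vel': array([-7.87759043e-04, -1.50906283e-03, -1.04297727e-03, -4.24554299e-05,
       -3.82902287e-04,  5.52506465e-04,  9.10238289e-04]), 'tau': array([-7.75474364e-04, -6.58566928e+01,  1.36503294e+00, -4.05560553e+01,
        1.68582617e-02,  1.26668237e-02, -4.45311730e-05]), 'tool_pos': array([ 0.17495907, -0.62551499,  0.23039457]), 'ee_rot': array([-3.11078902e+00, -4.26931738e-01,  5.36238762e-04]), 'contact_force': array([-0.67604765, -0.31049521,  0.02550625]), 'torque': array([-0.01489674, -0.00741459,  0.05586124]), 'finger_force': 0.0, 'opening': 1.0026484589282059} 0.0187
side [ 0.211 -0.691  0.928] 498.21679656178753
knob 0.73 [322. 248. 342. 270.] [ 0.532 -0.111  0.019]
knob 0.67 [307. 226. 324. 240.] [ 0.539 -0.023  0.019]
knob 0.56 [350. 178. 371. 195.] [ 0.627 -0.056  0.162]
collar 0.63 [354. 179. 376. 205.] [ 0.64  -0.069  0.135]
seat 0.72 [354. 173. 374. 202.] [ 0.641 -0.064  0.135]
collar_grip 0.84 [352. 180. 376.
[... 762 characters left out ...]
1. 205.] [ 0.54  -0.022  0.023]
knob 0.42 [358. 189. 376. 206.] [ 0.535 -0.111  0.023]
collar 0.49 [332. 139. 358. 162.] [ 0.652 -0.052  0.142]
collar_grip 0.68 [335. 142. 355. 162.] [ 0.653 -0.049  0.148]
spot 0.63 [406. 180. 462. 266.] [ 0.463 -0.3    0.012]
dry_a 0.62 [431. 242. 444. 258.] [ 0.388 -0.293  0.052]
dry_a 0.59 [399. 116. 435. 147.] [ 0.703 -0.234  0.089]
dry_b 0.62 [431. 242. 444. 258.] [ 0.388 -0.293  0.052]
dry_b 0.59 [399. 116. 435. 147.] [ 0.703 -0.234  0.089]
sander 0.82 [306. 230. 342. 262.] [0.407 0.008 0.029]
pigment 0.55 [209. 117. 238. 144.] [0.709 0.27  0.096]
tin 0.93 [397. 119. 431. 149.] [ 0.702 -0.233  0.088]
tin 0.4 [338. 140. 359. 164.] [ 0.651 -0.048  0.143]
```

```bash
python3 - <<'E'
from h import *
a=np.load('side.npy',allow_pickle=True).item()['color'];b=np.load('top.npy',allow_pickle=True).item()['color']
A=cv2.resize(a[160:220,330:400],(700,600),interpolation=cv2.INTER_CUBIC)[...,::-1]
cv2.imwrite('pics/c1.png',A)
cv2.imwrite('pics/c2.png',cv2.resize(b[100:280,300:480],(600,600),interpolation=cv2.INTER_CUBIC)[...,::-1])
E
```

```text
(no output)
```

View pics/c1.png

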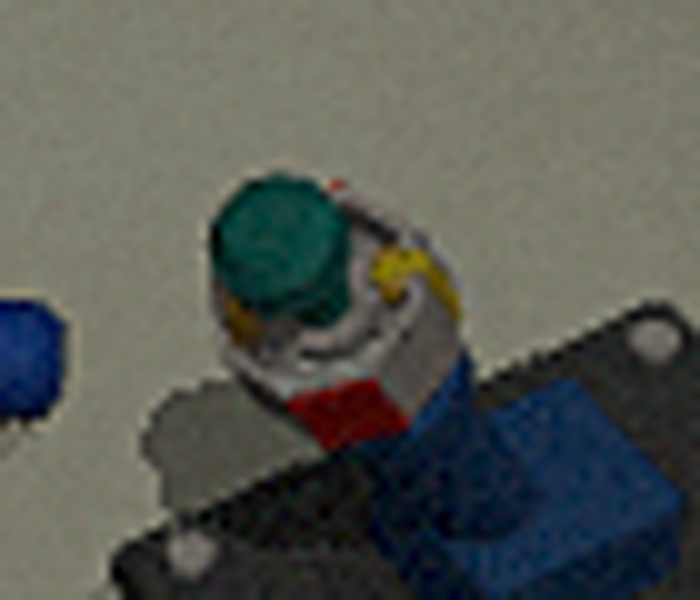

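View pics/c2.png

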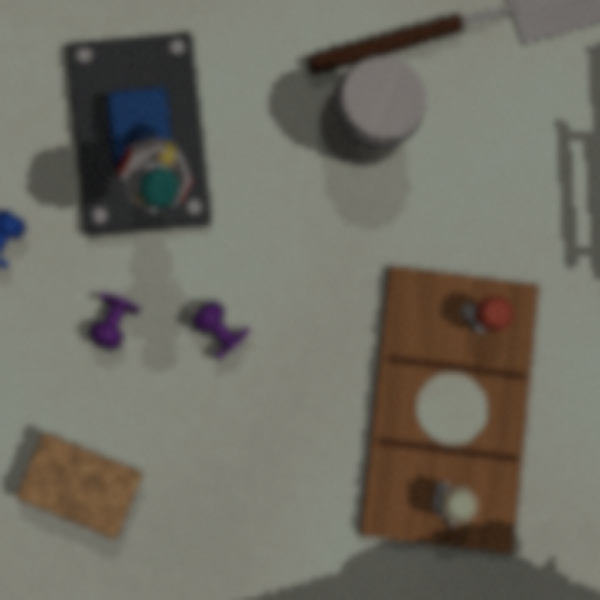

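View pics/side0.png

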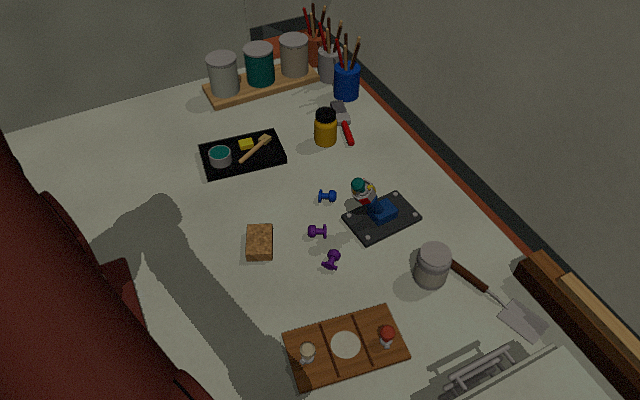

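```bash
cat > fit.py <<'E'
from h import *
from scipy.optimize import least_squares
th=np.radians(29)
def frame(az):  # axis azimuth in the world
    z=np.array([np.sin(th)*np.cos(az),np.sin(th)*np.sin(az),np.cos(th)])
    x=-np.array([np.cos(th)*np.cos(az),np.cos(th)*np.sin(az),-np.sin(th)])  # uphill-facing
    return np.c_[x,np.cross(z,x),z]
D={}
for n,box in (('side',(340,165,385,215)),('top',(325,130,365,175))):
    im=np.load(f'{n}.npy',allow_pickle=True).item();W=cloud(im)
    hsv=cv2.cvtColor(im['color'],cv2.COLOR_RGB2HSV).astype(int);H,S,V=hsv[...,0],hsv[...,1],hsv[...,2]
    roi=np.zeros(H.shape,bool);roi[box[1]:box[3],box[0]:box[2]]=1
    roi&=W[...,2]>.11
    k=dict(teal=roi&(H>75)&(H<98)&(S>100),red=roi&((H<8)|(H>172))&(S>110),yel=roi&(H>18)&(H<33)&(S>110),alu=roi&(S<70)&(W[...,2]>.115))
    D[n]={c:W[m] for c,m in k.items()}
    print(n,{c:len(p) for c,p in D[n].items()})
def res(p,sep=False):
    out=[]
    F=frame(p[2])
    for n in D:
        o=np.array([p[0],p[1],.135])+ (p[3:6] if n=='top' else -p[3:6])
        q=(D[n]['teal']-o)@F; r=np.hypot(q[:,0],q[:,1])
        d=np.maximum(r-.015,q[:,2]-.043); out.append(np.where(q[:,2]<.02,0.,d))
        q=(np.vstack([D[n]['alu'],D[n]['red']])-o)@F; r=np.hypot(q[:,0],q[:,1])
        d=np.where(r>.016,np.maximum(r-.025,q[:,2]-.0105),0); out.append(np.clip(d,-.01,.01))
    return np.concatenate(out+[p[3:6]*3])
best=None
for az in (2.8,3.1,3.4):
    f=least_squares(res,[.655,-.055,az,0,0,0],loss='soft_l1',f_scale=.002,x_scale=[.01,.01,.1,.01,.01,.01])
    print(f.x.round(4),f.cost)
    if best is None or f.cost<best.cost: best=f
p=best.x;F=frame(p[2])
for n in D:
    o=np.array([p[0],p[1],.135])+ (p[3:6] if n=='top' else -p[3:6])
    for c in ('teal','red','yel'):
        q=(D[n][c]-o)@F;print(n,c,'med',np.median(q,0).round(4))
        if c!='teal':
            for a in q[np.argsort(np.arctan2(q[:,1],q[:,0]))][::max(1,len(q)//8)]: print('   ',a.round(4),np.degrees(np.arctan2(a[1],a[0])).round())
im=np.load('top.npy',allow_pickle=True).item();W=cloud(im)
P=[W[int(100+v/3.333),int(300+u/3.333)] for u,v in((84,54),(178,47),(195,206),(100,215))]
d=(P[2]+P[3]-P[0]-P[1]);print('base az',np.arctan2(d[1],d[0]),np.mean(P,0))
# board
S=im['color'].astype(int).sum(2)
hsv=cv2.cvtColor(im['color'],cv2.COLOR_RGB2HSV)
for n,b in (('top',(420,205,455,240)),('side',(325,325,366,366))):
    im=np.load(f'{n}.npy',allow_pickle=True).item();W=cloud(im)
    m=np.zeros((400,640),bool);m[b[1]:b[3],b[0]:b[2]]=1
    h=cv2.cvtColor(im['color'],cv2.COLOR_RGB2HSV);m&=h[...,1]<75
    l,lab,st,_=cv2.connectedComponentsWithStats(m.astype(np.uint8));i=1+st[1:,4].argmax()
    q=W[lab==i];print('spot',n,st[i],((np.nanmin(q,0)+np.nanmax(q,0))/2).round(4),np.nanmean(q,0).round(4))
E
python3 fit.py
```

```text
side {'teal': 158, 'red': 57, 'yel': 42, 'alu': 229}
top {'teal': 87, 'red': 5, 'yel': 15, 'alu': 208}
[ 6.4080e-01 -5.2200e-02  3.2048e+00  3.0000e-04 -2.2000e-03  9.0000e-04] 0.0011169572826782005
[ 6.4070e-01 -5.2200e-02  3.1925e+00  1.0000e-04 -2.1000e-03  8.0000e-04] 0.0011171240009258258
[ 6.4070e-01 -5.2400e-02  3.1928e+00  1.0000e-04 -2.3000e-03  8.0000e-04] 0.0011275077660619671
side teal med [-0.0003 -0.006   0.0401]
side red med [-0.013  -0.022  -0.0012]
    [-0.0221 -0.0133  0.004 ] -149.0
    [-0.02   -0.0181 -0.0025] -138.0
    [-0.0171 -0.0185  0.0042] -133.0
    [-0.0155 -0.0205  0.0046] -127.0
    [-0.0125 -0.0221  0.0076] -119.0
    [-0.0094 -0.0219  0.0077] -113.0
    [-0.0078 -0.0236  0.0077] -108.0
    [-0.0058 -0.0247  0.0012] -103.0
    [-0.0039 -0.026  -0.0052] -98.0
side yel med [ 0.0161 -0.0097  0.0091]
    [ 0.01   -0.013   0.0108] -52.0
    [ 0.0161 -0.0133  0.0121] -39.0
    [ 0.0199 -0.0147  0.0034] -37.0
    [ 0.0147 -0.0092  0.0084] -32.0
    [ 0.0127 -0.0069  0.0131] -28.0
    [ 0.0144 -0.0069  0.0105] -25.0
    [ 0.016  -0.0039  0.0091] -14.0
    [-0
[... 422 characters left out ...]
0
    [ 0.0176 -0.0104  0.0079] -31.0
    [ 0.0209 -0.0122 -0.0079] -30.0
    [ 0.0133 -0.0075  0.0097] -29.0
    [ 0.0218 -0.011   0.0044] -27.0
    [ 0.0207 -0.0104  0.0095] -27.0
    [ 0.0164 -0.0074  0.0117] -24.0
    [ 0.0192 -0.0075  0.0124] -21.0
    [ 0.0132 -0.0051  0.0086] -21.0
    [ 0.0213 -0.0077  0.0111] -20.0
    [ 0.0229 -0.0082  0.0078] -20.0
    [ 0.0159 -0.0052  0.0093] -18.0
    [ 0.0191 -0.0051  0.0114] -15.0
    [ 0.0163 -0.0026  0.01  ] -9.0
base az -3.069155986213909 [ 0.70672512 -0.04825689  0.01768296]
spot top [425 211  21  23 383] [ 0.4647 -0.304   0.0128] [ 0.4643 -0.3046  0.0123]
spot side [331 331  30  28 655] [ 0.4631 -0.3023  0.0114] [ 0.4627 -0.3032  0.0112]
```

```bash
cat > go.py <<'E'
from h import *
import sys
az=3.207;th=np.radians(29)
Z=np.array([np.sin(th)*np.cos(az),np.sin(th)*np.sin(az),np.cos(th)]);U=-np.array([np.cos(th)*np.cos(az),np.cos(th)*np.sin(az),-np.sin(th)]);V=np.cross(Z,U)
seat=np.array([.6407,-.0522,.135])
def Rt(deg,z=-Z,u=U): # tool y at angle deg from uphill about axis
    v=np.cross(-z,u);a=np.radians(deg);y=u*np.cos(a)+v*np.sin(a);return Ro.from_matrix(np.c_[np.cross(y,z),y,z])
def plan(p,R):
    s=monitor.observe();R0=Ro.from_rotvec(s['ee_rot'])
    print('t',round(s['t'],2),'pos',s['tool_pos'].round(4),'open',round(s['opening'],3),'F',s['contact_force'].round(1),'grip',round(s['finger_force'],1),'q',s['joint_positions'].round(2))
    print('turn',((R0.inv()*R).as_rotvec()/np.radians(30)).round(3),'shift now',(R0.inv().apply(p-s['tool_pos'])/.12).round(3),'shift after turn',(R.inv().apply(p-s['tool_pos'])/.12).round(3))
E
python3 -c "
from go import *
plan(np.array([.59,-.055,.30]),Rt(-119))
plan(seat+.09*Z,Rt(-119))"
```

```text
t 1.1 pos [ 0.1751 -0.6259  0.2313] open 1.002 F [-0.4 -0.3 -0.3] grip 0.0 q [ 1.2   0.33  0.04  1.47 -0.01  1.34 -0.06]
turn [0.147 0.976 1.333] shift now [ 4.611 -3.65  -0.572] shift after turn [ 0.928 -5.684  1.323]
t 1.1 pos [ 0.1751 -0.6259  0.2313] open 1.002 F [-0.4 -0.3 -0.3] grip 0.0 q [ 1.2   0.33  0.04  1.47 -0.01  1.34 -0.06]
turn [0.147 0.976 1.333] shift now [ 4.669 -3.634  0.147] shift after turn [ 0.67  -5.536  1.98 ]
```

```bash

python3 -m creep '[[0,0,0,0.92,-0.73,-0.12,1],[0,0,0,0.92,-0.73,-0.12,1],[0,0,0,0.92,-0.73,-0.12,1]]'
python3 -m creep '[[0,0,0,0.92,-0.73,-0.12,1],[0,0,0,0.92,-0.73,-0.12,1],[0,0,0,0.92,-0.73,-0.12,1]]'
python3 -m creep '[[0,0,0,0.92,-0.73,-0.12,1],[0,0,0,0.92,-0.73,-0.12,1],[0,0,0,0.92,-0.73,-0.12,1]]'
python3 -m creep '[[0,0,0,0.92,-0.73,-0.12,1],[0,0,0,0.92,-0.73,-0.12,1],[0,0,0,0.92,-0.73,-0.12,1]]'
python3 -m creep '[[0,0,0,0.92,-0.73,-0.12,1],[0,0,0,0.92,-0.73,-0.12,1],[0,0,0,0.92,-0.73,-0.12,1]]'
python3 -m creep '[[0.07,0.49,0.67,0,0,0,1],[0.07,0.49,0.67,0,0,0,1],[0.07,0.49,0.67,0,0,0,1]]'
python3 -m creep '[[0.07,0.49,0.67,0,0,0,1],[0.07,0.49,0.67,0,0,0,1],[0.07,0.49,0.67,0,0,0,1]]'
python3 -c "
from go import *
plan(seat+.09*Z,Rt(-119))"
```

```text
t: 1.48
tool_pos: [0.2613, -0.5088, 0.2466]
ee_rot: [3.111, 0.436, 0.003]
contact_force: [-0.3, -0.3, 0.4]
opening: 0.999
finger_force: 0.0
t: 1.85
tool_pos: [0.3431, -0.395, 0.2609]
ee_rot: [3.111, 0.435, 0.002]
contact_force: [-0.6, -0.1, -0.1]
opening: 1.002
finger_force: 0.0
t: 2.22
tool_pos: [0.4253, -0.2812, 0.2751]
ee_rot: [3.111, 0.434, 0.002]
contact_force: [-0.4, -0.1, 0.4]
opening: 0.998
finger_force: 0.0
t: 2.6
tool_pos: [0.5077, -0.1673, 0.2892]
ee_rot: [-3.111, -0.433, -0.001]
contact_force: [0.2, 0.3, 0.0]
opening: 0.998
finger_force: 0.0
t: 2.98
tool_pos: [0.5901, -0.0536, 0.303]
ee_rot: [-3.111, -0.431, -0.0]
contact_force: [-0.8, 0.3, -0.9]
opening: 0.999
finger_force: 0.0
t: 3.35
tool_pos: [0.5876, -0.0595, 0.3032]
ee_rot: [-3.046, 0.134, -0.383]
contact_force: [-0.0, -0.1, 0.1]
opening: 0.998
finger_force: 0.0
t: 3.72
tool_pos: [0.5873, -0.059, 0.3029]
ee_rot: [-2.841, 0.653, -0.73]
contact_force: [0.5, 0.1, -0.1]
opening: 0.997
finger_force: 0.0
t 3.73 pos [ 0.5873 -0.059   0.3029] open 0.997 F [ 0.5  0.1 -0.1] grip 0.0 q [ 0.56 -0.15 -0.44  1.93 -0.18  0.85 -1.84]
turn [ 0.012 -0.013 -0.017] shift now [-0.268  0.113  0.69 ] shift after turn [-0.264  0.115  0.691]
```

```bash

python3 -m creep '[[0.01,-0.01,-0.02,-0.27,0.11,0.69,1],[0.01,-0.01,-0.02,-0.27,0.11,0.69,1],[0.01,-0.01,-0.02,-0.27,0.11,0.69,1],[0.01,-0.01,-0.02,-0.27,0.11,0.69,1]]' 30
python3 - <<'E'
from go import *
plan(seat+.09*Z,Rt(-119))
plan(seat-.02*Z,Rt(-119))
a=vision.get_image('side')['color'][130:220,310:400];b=vision.get_image('top')['color'][110:185,305:380]
f=lambda c:cv2.resize(c,(400,400),interpolation=cv2.INTER_CUBIC)
cv2.imwrite('pics/d.png',np.hstack([f(a),f(b)])[...,::-1])
E
```

```text
t: 4.22
tool_pos: [0.5989, -0.0525, 0.2157]
ee_rot: [-2.844, 0.627, -0.724]
contact_force: [-0.4, 1.2, -0.5]
opening: 1.002
finger_force: 0.0
t 4.22 pos [ 0.5989 -0.0525  0.2157] open 1.002 F [-0.4  1.2 -0.5] grip 0.0 q [ 0.55 -0.06 -0.48  2.03 -0.15  0.66 -1.85]
turn [-0.003 -0.001  0.013] shift now [-0.01   0.028  0.006] shift after turn [-0.01   0.028  0.006]
t 4.22 pos [ 0.5989 -0.0525  0.2157] open 1.002 F [-0.4  1.2 -0.5] grip 0.0 q [ 0.55 -0.06 -0.48  2.03 -0.15  0.66 -1.85]
turn [-0.003 -0.001  0.013] shift now [-0.01   0.03   0.923] shift after turn [-0.01   0.028  0.923]
```

View pics/d.png

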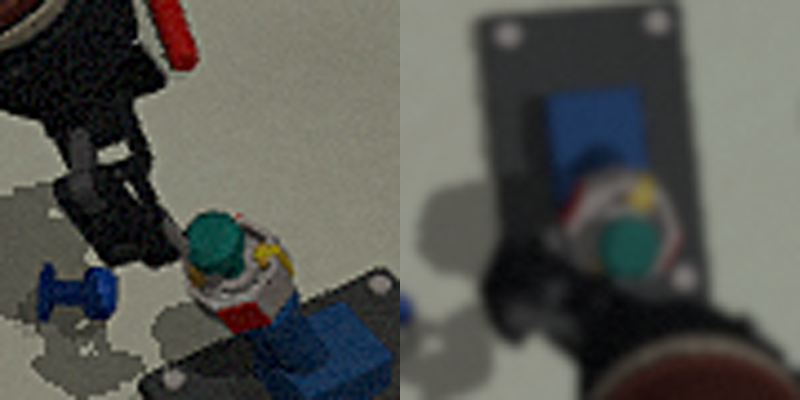

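```bash
python3 - <<'E'
from go import *
s=monitor.observe();R=Ro.from_rotvec(s['ee_rot']).as_matrix();p=s['tool_pos']
for n,o,sc in(('side',(310,130),400/90),('top',(305,110),400/75)):
    im=np.load(n+'.npy',allow_pickle=True).item()
    K=np.array([[im['fx'],0,im['cx']],[0,im['fy'],im['cy']],[0,0,1.]])
    pts=np.array([p,p+R@[0,.0425,-.013],p+R@[0,-.0425,-.013],p+R@[0,.057,-.013],p+R@[0,-.057,-.013],seat,seat+.043*Z,seat+.0105*Z])
    q=cv2.projectPoints(pts,cv2.Rodrigues(np.array(im['R']))[0],np.array(im['t']),K,np.array([im['k1'],0,0,0.]))[0][:,0]
    print(n,((q-o)*sc).round(0).tolist())
E
```

```text
side [[171.0, 177.0], [171.0, 243.0], [151.0, 89.0], [175.0, 271.0], [147.0, 64.0], [238.0, 270.0], [207.0, 232.0], [231.0, 261.0]]
top [[232.0, 281.0], [323.0, 327.0], [145.0, 252.0], [353.0, 340.0], [113.0, 239.0], [219.0, 227.0], [228.0, 254.0], [221.0, 233.0]]
```

```bash

python3 -m creep '[[0,0,0.01,-0.01,0.03,0.3,1],[0,0,0.01,-0.01,0.03,0.6,1],[0,0,0.01,-0.01,0.03,0.92,1],[0,0,0.01,-0.01,0.03,0.92,1],[0,0,0.01,-0.01,0.03,0.92,1]]' 30
python3 -c "
from go import *
plan(seat-.02*Z,Rt(-119))"
```

```text
t: 4.95
tool_pos: [0.6499, -0.0501, 0.1178]
ee_rot: [-2.841, 0.632, -0.723]
contact_force: [-0.7, 0.0, 0.6]
opening: 0.999
finger_force: 0.0
t 4.95 pos [ 0.6499 -0.0501  0.1178] open 0.999 F [-0.7  0.   0.6] grip 0.0 q [ 0.49  0.17 -0.48  2.03  0.07  0.45 -2.03]
turn [-0.004  0.001  0.005] shift now [0.007 0.01  0.004] shift after turn [0.007 0.01  0.004]
```

```bash

python3 -m creep '[[0,0,0,0,0.01,0,0.7],[0,0,0,0,0.01,0,0.65],[0,0,0,0,0.01,0,0.62]]' 20
python3 -m creep '[[0,0,0,0,0,0,0.6],[0,0,0,0,0,0,0.56],[0,0,0,0,0,0,0.5],[0,0,0,0,0,0,0.4]]' 20
python3 -c "
from go import *
plan(seat-.02*Z,Rt(-119));s=monitor.observe();R=Ro.from_rotvec(s['ee_rot']).inv();print(R.apply(s['contact_force']),R.apply(s['torque']))"
```

```text
t: 5.32
tool_pos: [0.6496, -0.0505, 0.1171]
ee_rot: [-2.841, 0.631, -0.723]
contact_force: [-0.5, 3.4, 3.1]
opening: 0.623
finger_force: 1.7
t: 5.82
tool_pos: [0.6499, -0.0497, 0.1173]
ee_rot: [-2.84, 0.629, -0.723]
contact_force: [-2.3, 5.2, 9.6]
opening: 0.597
finger_force: 19.5
t 5.83 pos [ 0.6499 -0.0497  0.1173] open 0.597 F [-2.3  5.2  9.6] grip 19.5 q [ 0.49  0.17 -0.48  2.03  0.07  0.45 -2.03]
turn [-0.007  0.     0.007] shift now [ 0.011  0.012 -0.   ] shift after turn [ 0.011  0.012 -0.   ]
[-0.05569162 -6.15281898 -9.3239126 ] [ 1.04700647 -0.61842317  0.07420529]
```

```bash

python3 -m creep '[[0,0,0,0,-0.01,0,0.4],[0,0,0,0,-0.01,-0.02,0.4],[0,0,0,0,-0.01,-0.04,0.4],[0,0,0,0,-0.01,-0.06,0.4],[0,0,0,0,-0.01,-0.06,0.4]]' 50
python3 -c "
from go import *
plan(seat-.013*Z,Rt(-119));s=monitor.observe();R=Ro.from_rotvec(s['ee_rot']).inv();print(R.apply(s['contact_force']),R.apply(s['torque']))"
```

```text
t: 6.45
tool_pos: [0.6468, -0.0499, 0.1229]
ee_rot: [-2.84, 0.631, -0.723]
contact_force: [10.5, 2.4, -5.4]
opening: 0.589
finger_force: 53.5
t 6.45 pos [ 0.6468 -0.0499  0.1229] open 0.589 F [10.5  2.4 -5.4] grip 53.5 q [ 0.5   0.16 -0.49  2.03  0.06  0.46 -2.02]
turn [-0.006  0.001  0.005] shift now [ 0.011  0.012 -0.005] shift after turn [ 0.011  0.012 -0.005]
[ 5.03565921 -4.63703625  9.89641117] [ 0.78939309  0.48035067 -0.0436947 ]
```

```bash

python3 -m creep '[[0,0,-0.2,0,0,0,0.4],[0,0,-0.4,0,0,0,0.4],[0,0,-0.6,0,0,0,0.4],[0,0,-0.8,0,0,0,0.4],[0,0,-0.8,0,0,0,0.4]]'
python3 -c "
from go import *
plan(seat-.013*Z,Rt(-95));s=monitor.observe();R=Ro.from_rotvec(s['ee_rot']).inv();print(R.apply(s['contact_force']),R.apply(s['torque']))"
```

```text
t: 7.08
tool_pos: [0.6467, -0.0505, 0.1227]
ee_rot: [-3.003, 0.026, -0.776]
contact_force: [9.6, 0.2, -6.9]
opening: 0.589
finger_force: 53.6
t 7.08 pos [ 0.6467 -0.0505  0.1227] open 0.589 F [ 9.6  0.2 -6.9] grip 53.6 q [ 0.56  0.17 -0.56  2.03  0.09  0.46 -1.62]
turn [-0.005 -0.001  0.007] shift now [ 0.006  0.01  -0.006] shift after turn [ 0.006  0.01  -0.006]
[ 5.12161241  0.06092387 10.66850318] [ 0.2664033   0.62554009 -0.033821  ]
```

```bash

python3 -m creep '[[0,0,-0.2,0,0,0,0.4],[0,0,-0.4,0,0,0,0.4],[0,0,-0.6,0,0,0,0.4],[0,0,-0.8,0,0,0,0.4],[0,0,-0.8,0,0,0,0.4]]'
python3 -m creep '[[0,0,-0.15,0,0,0,0.4],[0,0,-0.3,0,0,0,0.4],[0,0,-0.45,0,0,0,0.4],[0,0,-0.57,0,0,0,0.4],[0,0,-0.57,0,0,0,0.4]]'
python3 -c "
from go import *
plan(seat-.016*Z,Rt(-54));s=monitor.observe();R=Ro.from_rotvec(s['ee_rot']).inv();print(R.apply(s['contact_force']),R.apply(s['torque']))"
```

```text
t: 7.7
tool_pos: [0.6468, -0.0512, 0.1228]
ee_rot: [2.92, 0.593, 0.766]
contact_force: [11.0, -1.7, -6.5]
opening: 0.585
finger_force: 53.7
t: 8.32
tool_pos: [0.647, -0.0516, 0.123]
ee_rot: [2.74, 0.993, 0.727]
contact_force: [11.2, -2.0, -6.1]
opening: 0.589
finger_force: 53.9
t 8.32 pos [ 0.647  -0.0516  0.123 ] open 0.589 F [11.2 -2.  -6.1] grip 53.9 q [ 0.67  0.19 -0.68  2.03  0.15  0.47 -0.96]
turn [-0.001 -0.004  0.002] shift now [0.001 0.003 0.02 ] shift after turn [0.001 0.003 0.02 ]
[ 3.77264452  6.13274749 10.73480074] [-0.6516849   0.41894402  1.18032578]
```

```bash

python3 -m creep '[[0,0,0.03,0,0,0.01,0.4],[0,0,0.03,0,0,0.02,0.4],[0,0,0.03,0,0,0.03,0.4],[0,0,0.03,0,0,0.03,0.4]]' 20
python3 -m creep '[[0,0,0,0,0,0,0.62],[0,0,0,0,0,0,0.7],[0,0,0,0,0,0,0.8],[0,0,0,0,0,0,1],[0,0,0,0,0,0,1],[0,0,0,0,0,0,1]]' 20
python3 -c "
from go import *
plan(seat+.09*Z,Rt(-54))"
```

```text
t: 8.82
tool_pos: [0.6484, -0.0515, 0.1204]
ee_rot: [2.75, 0.973, 0.728]
contact_force: [-2.7, -2.8, 8.5]
opening: 0.586
finger_force: 56.1
t: 9.57
tool_pos: [0.6476, -0.0499, 0.1192]
ee_rot: [2.75, 0.978, 0.726]
contact_force: [0.5, 0.1, -0.5]
opening: 1.002
finger_force: 0.0
t 9.57 pos [ 0.6476 -0.0499  0.1192] open 1.002 F [ 0.5  0.1 -0.5] grip 0.0 q [ 0.66  0.19 -0.67  2.03  0.16  0.46 -0.98]
turn [-0.005 -0.002 -0.022] shift now [ 0.002  0.017 -0.893] shift after turn [ 0.001  0.019 -0.893]
```

```bash

python3 -m creep '[[0,0,0,0,0.01,-0.3,1],[0,0,0,0,0.02,-0.6,1],[0,0,-0.02,0,0.02,-0.89,1],[0,0,-0.02,0,0.02,-0.89,1]]' 20
python3 - <<'E'
from go import *
plan(seat+.018*Z,Rt(-54))
a=vision.get_image('side')['color'][160:220,330:390];b=vision.get_image('top')['color'][110:185,305:380]
f=lambda c:cv2.resize(c,(400,400),interpolation=cv2.INTER_CUBIC)
cv2.imwrite('pics/e.png',np.hstack([f(a),f(b)])[...,::-1])
E
```

```text
t: 10.07
tool_pos: [0.5981, -0.0561, 0.2162]
ee_rot: [2.738, 0.989, 0.728]
contact_force: [0.5, -0.3, -0.2]
opening: 1.004
finger_force: 0.0
t 10.07 pos [ 0.5981 -0.0561  0.2162] open 1.004 F [ 0.5 -0.3 -0.2] grip 0.0 q [ 0.83 -0.06 -0.74  2.02 -0.18  0.66 -0.68]
turn [ 0.004 -0.004 -0.   ] shift now [-0.009 -0.019  0.615] shift after turn [-0.008 -0.017  0.615]
```

View pics/e.png

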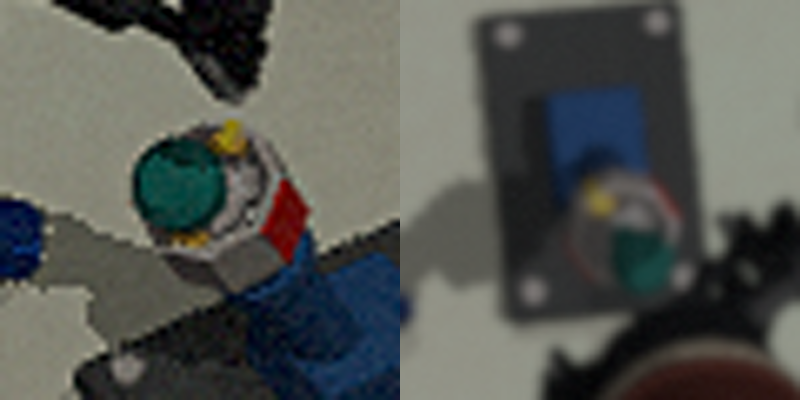

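```bash
cat > knob.py <<'E'
from go import *
from scipy.optimize import least_squares
def teal(n,im,box):
    W=cloud(im);hsv=cv2.cvtColor(im['color'],cv2.COLOR_RGB2HSV).astype(int)
    m=(hsv[...,0]>75)&(hsv[...,0]<98)&(hsv[...,1]>100)&(W[...,2]>.11)
    r=np.zeros_like(m);r[box[1]:box[3],box[0]:box[2]]=1;m&=r
    off=np.array([.0002,-.0022,.0008])*(1 if n=='top' else -1)
    v,u=np.nonzero(m);print(n,m.sum(),'px',u.mean().round(1),v.mean().round(1),'med',np.nanmedian(W[m],0).round(4))
    return W[m]-off
def fit(P):
    def res(p):
        z=np.array([p[2],p[3],np.sqrt(1-p[2]**2-p[3]**2)]);d=P-np.array([p[0],p[1],p[4]])
        h=d@z;r=np.linalg.norm(d-np.outer(h,z),axis=1)
        e=np.maximum(r-.015,h)   # ref point: head top centre
        return np.where(h<-.02,0,e)
    f=least_squares(res,[.62,-.054,Z[0],Z[1],.1726],loss='soft_l1',f_scale=.002);z=np.array([f.x[2],f.x[3],np.sqrt(1-f.x[2]**2-f.x[3]**2)])
    top=f.x[[0,1,4]];print('top',top.round(4),'axis',z.round(3),'tilt',np.degrees(np.arccos(z[2])).round(1),'base',(top-.043*z).round(4),'cost',f.cost)
B={'side':(340,165,385,215),'top':(325,130,365,175)}
if __name__=='__main__':
    print('seat top expected',seat+.043*Z)
    fit(np.vstack([teal(n,np.load(n+'.npy',allow_pickle=True).item(),B[n]) for n in B]))
    fit(np.vstack([teal(n,vision.get_image(n),B[n]) for n in B]))
E
python3 knob.py
```

```text
seat top expected [ 0.61989776 -0.05356256  0.17260865]
side 158 px 358.1 184.6 med [ 0.6223 -0.0567  0.1681]
top 87 px 347.4 155.9 med [ 0.6236 -0.0521  0.173 ]
top [ 0.62   -0.0527  0.1715] axis [-0.42  -0.019  0.907] tilt 24.9 base [ 0.6381 -0.0519  0.1325] cost 0.00024022469303614029
side 157 px 356.7 186.6 med [ 0.6144 -0.0632  0.1675]
top 97 px 349.8 158.7 med [ 0.6175 -0.059   0.1718]
top [ 0.6107 -0.0582  0.1677] axis [-0.746  0.017  0.666] tilt 48.2 base [ 0.6427 -0.0589  0.139 ] cost 0.0010281344773301175
```

```bash
python3 - <<'E'
from go import *
f=lambda c:cv2.resize(c,(400,400),interpolation=cv2.INTER_CUBIC)
A=[];
for n,o in(('side',(340,167)),('top',(332,138))):
    c=vision.get_image(n)['color'];A.append(f(c[o[1]:o[1]+36,o[0]:o[0]+36]))
o=np.hstack(A).astype(float);o=np.clip(o*1.8,0,255).astype(np.uint8)
cv2.imwrite('pics/f.png',o[...,::-1])
E
```

```text
(no output)
```

View pics/f.png

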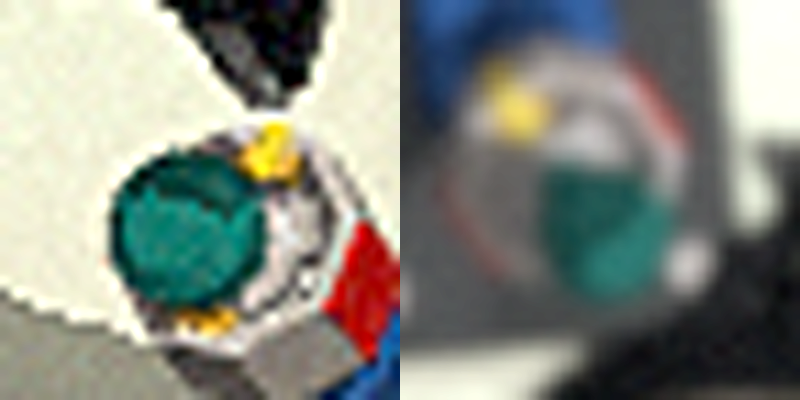

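```bash

python3 -m creep '[[0,0,-0.3,0,0,0,1],[0,0,-0.6,0,0,0,1],[0,0,-0.8,0,0,0,1],[0,0,-0.8,0,0,0,1]]'
python3 -m creep '[[0,0,-0.3,0,0,0,1],[0,0,-0.6,0,0,0,1],[0,0,-0.8,0,0,0,1],[0,0,-0.8,0,0,0,1]]'
python3 -m creep '[[0,0,-0.3,0,0,0,1],[0,0,-0.6,0,0,0,1],[0,0,-0.8,0,0,0,1],[0,0,-0.8,0,0,0,1]]'
python3 -m creep '[[0,0,-0.3,0,0,0,1],[0,0,-0.6,0,0,0,1],[0,0,-0.77,0,0,0,1],[0,0,-0.77,0,0,0,1],[0,0,-0.77,0,0,0,1]]'
python3 - <<'E'
from knob import *
plan(seat+.018*Z,Rt(41))
fit(np.vstack([teal(n,vision.get_image(n),B[n]) for n in B]))
E
```

```text
t: 10.88
tool_pos: [0.5973, -0.0552, 0.2126]
ee_rot: [2.409, 1.497, 0.647]
contact_force: [-0.0, -0.4, 1.0]
opening: 1.002
finger_force: 0.0
t: 11.38
tool_pos: [0.5974, -0.0553, 0.213]
ee_rot: [1.998, 1.915, 0.549]
contact_force: [0.5, -0.5, 0.4]
opening: 1.001
finger_force: 0.0
t: 11.88
tool_pos: [0.5974, -0.0554, 0.2132]
ee_rot: [1.527, 2.242, 0.434]
contact_force: [0.3, -0.1, 0.7]
opening: 1.005
finger_force: 0.0
t: 12.5
tool_pos: [0.5974, -0.0555, 0.2133]
ee_rot: [1.032, 2.466, 0.311]
contact_force: [-0.3, 0.3, -0.1]
opening: 1.0
finger_force: 0.0
t 12.5 pos [ 0.5974 -0.0555  0.2133] open 1.0 F [-0.3  0.3 -0.1] grip 0.0 q [ 0.74 -0.05 -0.65  2.03 -0.17  0.66  0.97]
turn [ 0.002 -0.005 -0.006] shift now [0.002 0.002 0.596] shift after turn [0.003 0.002 0.596]
side 151 px 356.4 187.3 med [ 0.615  -0.0628  0.1674]
top 79 px 350.2 158.1 med [ 0.6186 -0.0588  0.1738]
top [ 0.6102 -0.0613  0.1669] axis [-0.773 -0.302  0.559] tilt 56.0 base [ 0.6434 -0.0483  0.1429] cost 0.0037073318727316963
```

```bash

python3 -m creep '[[0,0,0,0,0,0.2,1],[0,0,0,0,0,0.4,1],[0,0,0,0,0,0.5,1],[0,0,0,0,0,0.6,1],[0,0,0,0,0,0.6,1]]' 20
python3 -m creep '[[0,0,0,0,0,0,0.85],[0,0,0,0,0,0,0.75],[0,0,0,0,0,0,0.65],[0,0,0,0,0,0,0.6],[0,0,0,0,0,0,0.55],[0,0,0,0,0,0,0.5],[0,0,0,0,0,0,0.45],[0,0,0,0,0,0,0.43],[0,0,0,0,0,0,0.41]]' 20
python3 - <<'E'
from knob import *
plan(seat+.018*Z,Rt(41))
fit(np.vstack([teal(n,vision.get_image(n),B[n]) for n in B]))
E
```

```text
t: 13.22
tool_pos: [0.632, -0.0529, 0.1498]
ee_rot: [1.028, 2.469, 0.31]
contact_force: [0.1, 1.1, 0.0]
opening: 1.001
finger_force: 0.0
t: 14.35
tool_pos: [0.6322, -0.053, 0.1504]
ee_rot: [1.026, 2.468, 0.309]
contact_force: [-0.3, 0.3, 0.1]
opening: 0.409
finger_force: 0.2
t 14.35 pos [ 0.6322 -0.053   0.1504] open 0.409 F [-0.3  0.3  0.1] grip 0.2 q [ 0.69  0.11 -0.67  2.03  0.03  0.52  0.8 ]
turn [ 0.002 -0.005  0.002] shift now [ 0.002  0.002 -0.003] shift after turn [ 0.002  0.002 -0.003]
side 133 px 355.7 183.0 med [ 0.6188 -0.0642  0.1751]
top 6 px 350.3 156.0 med [ 0.6128 -0.0578  0.2352]
top [ 0.6877 -0.0143  0.357 ] axis [-0.217  0.593  0.775] tilt 39.2 base [ 0.697  -0.0399  0.3237] cost 0.0knob.py:12: RuntimeWarning: invalid value encountered in sqrt
  z=np.array([p[2],p[3],np.sqrt(1-p[2]**2-p[3]**2)]);d=P-np.array([p[0],p[1],p[4]])
```

```bash
python3 - <<'E'
from go import *
f=lambda c:cv2.resize(c,(400,400),interpolation=cv2.INTER_CUBIC)
A=[];
for n,o in(('side',(335,160)),('top',(325,130))):
    c=vision.get_image(n)['color'];A.append(f(c[o[1]:o[1]+48,o[0]:o[0]+48]))
o=np.hstack(A).astype(float);o=np.clip(o*1.8,0,255).astype(np.uint8)
cv2.imwrite('pics/g.png',o[...,::-1])
E
```

View pics/g.png

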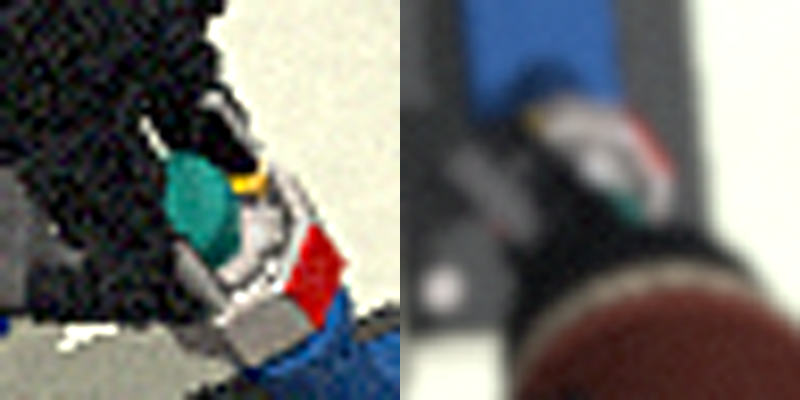

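```bash

python3 -m creep '[[0,0,0,0,0,0,0.39],[0,0,0,0,0,0,0.37],[0,0,0,0,0,0,0.35],[0,0,0,0,0,0,0.33],[0,0,0,0,0,0,0.3],[0,0,0,0,0,0,0.3]]' 20
python3 - <<'E'
from knob import *
plan(seat+.018*Z,Rt(41));s=monitor.observe();R=Ro.from_rotvec(s['ee_rot']).inv();print(R.apply(s['contact_force']),R.apply(s['torque']))
E
```

```text
t: 15.3
tool_pos: [0.6322, -0.0531, 0.1504]
ee_rot: [1.026, 2.468, 0.309]
contact_force: [-0.6, -0.7, 0.8]
opening: 0.341
finger_force: 19.6
t 15.3 pos [ 0.6322 -0.0531  0.1504] open 0.341 F [-0.6 -0.7  0.8] grip 19.6 q [ 0.69  0.11 -0.67  2.03  0.03  0.52  0.8 ]
turn [ 0.002 -0.005  0.002] shift now [ 0.002  0.002 -0.003] shift after turn [ 0.002  0.002 -0.003]
[-0.35774061 -0.55839483 -0.97873311] [ 0.51121317  0.38113435 -0.00515881]
```

```bash

python3 -m creep '[[0,0,0,0,0,0.008,0.3],[0,0,0,0,0,0.016,0.3],[0,0,0,0,0,0.016,0.3],[0,0,0,0,0,0.016,0.3]]' 20
python3 - <<'E'
from knob import *
plan(seat+.018*Z,Rt(41));s=monitor.observe();R=Ro.from_rotvec(s['ee_rot']).inv();print(R.apply(s['contact_force']),R.apply(s['torque']))
teal('side',vision.get_image('side'),B['side'])
E
```

```text
t: 15.8
tool_pos: [0.633, -0.0534, 0.1484]
ee_rot: [1.027, 2.468, 0.309]
contact_force: [-0.3, -2.8, -2.5]
opening: 0.339
finger_force: 20.0
t 15.8 pos [ 0.633  -0.0534  0.1484] open 0.339 F [-0.3 -2.8 -2.5] grip 20.0 q [ 0.69  0.12 -0.67  2.03  0.04  0.52  0.79]
turn [ 0.001 -0.005  0.001] shift now [ 0.003  0.006 -0.021] shift after turn [ 0.003  0.006 -0.021]
[-1.01437918 -3.06981266  1.89316027] [0.87563152 0.1069786  0.05296564]
side 135 px 356.0 181.8 med [ 0.6209 -0.0605  0.1743]
```

```bash

python3 -m creep '[[0,0,0,0,0,0.006,0.3],[0,0,0,0,0,0.012,0.3],[0,0,0,0,0,0.012,0.3],[0,0,0,0,0,0.012,0.3]]' 20
python3 - <<'E'
from knob import *
plan(seat+.018*Z,Rt(41));s=monitor.observe();R=Ro.from_rotvec(s['ee_rot']).inv();print(R.apply(s['contact_force']),R.apply(s['torque']))
E
```

```text
t: 16.35
tool_pos: [0.6336, -0.0532, 0.1474]
ee_rot: [1.027, 2.468, 0.309]
contact_force: [-3.6, -3.4, 1.1]
opening: 0.339
finger_force: 20.3
t 16.35 pos [ 0.6336 -0.0532  0.1474] open 0.339 F [-3.6 -3.4  1.1] grip 20.3 q [ 0.69  0.12 -0.67  2.03  0.04  0.51  0.79]
turn [ 0.001 -0.005  0.001] shift now [ 0.002  0.004 -0.031] shift after turn [ 0.002  0.004 -0.031]
[-0.47869538 -4.18809353 -2.81416487] [1.33869348 0.30342596 0.09044141]
```

```bash

python3 -m creep '[[0,0,0,0,0,0,0.36],[0,0,0,0,0,0,0.38],[0,0,0,0,0,0,0.42],[0,0,0,0,0,0,0.5],[0,0,0,0,0,0,0.7],[0,0,0,0,0,0,1],[0,0,0,0,0,0,1],[0,0,0,0,0,-0.3,1],[0,0,0,0,0,-0.65,1],[0,0,0,0,0,-0.65,1]]' 20
python3 - <<'E'
from knob import *
plan(seat+.018*Z,Rt(41))
A=[];f=lambda c:cv2.resize(c,(400,400),interpolation=cv2.INTER_CUBIC)
ps=[]
for n,o in(('side',(340,167)),('top',(332,138))):
    im=vision.get_image(n);c=im['color'];A.append(f(c[o[1]:o[1]+36,o[0]:o[0]+36]));ps.append(teal(n,im,B[n]))
o=np.hstack(A).astype(float);o=np.clip(o*1.8,0,255).astype(np.uint8)
cv2.imwrite('pics/h.png',o[...,::-1])
fit(np.vstack(ps))
E
```

```text
t: 17.6
tool_pos: [0.5969, -0.0561, 0.2191]
ee_rot: [1.025, 2.463, 0.308]
contact_force: [-0.3, -0.5, -0.8]
opening: 1.003
finger_force: 0.0
t 17.6 pos [ 0.5969 -0.0561  0.2191] open 1.003 F [-0.3 -0.5 -0.8] grip 0.0 q [ 0.78 -0.06 -0.69  2.02 -0.18  0.67  0.98]
turn [0.005 0.005 0.003] shift now [ 0.021 -0.011  0.641] shift after turn [ 0.019 -0.009  0.641]
side 165 px 357.4 184.7 med [ 0.621  -0.0561  0.1674]
top 60 px 347.9 155.2 med [ 0.6247 -0.0531  0.1748]
top [ 0.6149 -0.054   0.1672] axis [-0.795 -0.219  0.566] tilt 55.5 base [ 0.6491 -0.0446  0.1429] cost 0.002193000795132206knob.py:12: RuntimeWarning: invalid value encountered in sqrt
  z=np.array([p[2],p[3],np.sqrt(1-p[2]**2-p[3]**2)]);d=P-np.array([p[0],p[1],p[4]])
```

View pics/h.png

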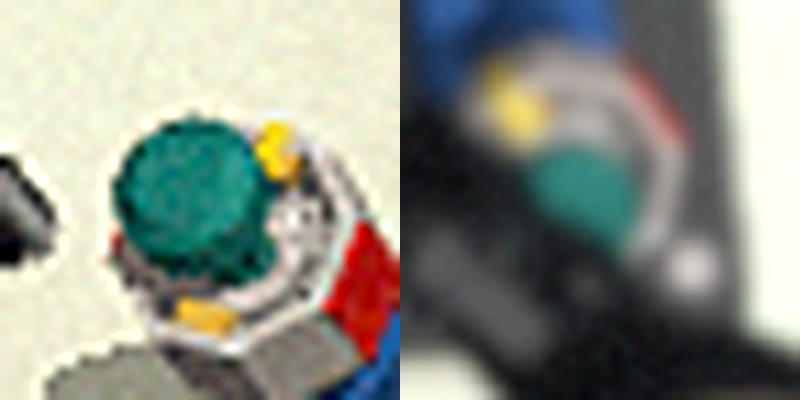

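```bash

python3 -m creep '[[0,0,0,0.02,-0.01,0.2,1],[0,0,0,0.02,-0.01,0.4,1],[0,0,0,0.02,-0.01,0.52,1],[0,0,0,0.02,-0.01,0.62,1],[0,0,0,0.02,-0.01,0.62,1]]' 20
python3 -m creep '[[0,0,0,0,0,0,0.75],[0,0,0,0,0,0,0.6],[0,0,0,0,0,0,0.5],[0,0,0,0,0,0,0.45],[0,0,0,0,0,0,0.41],[0,0,0,0,0,0,0.38],[0,0,0,0,0,0,0.35],[0,0,0,0,0,0,0.3],[0,0,0,0,0,0,0.25],[0,0,0,0,0,0,0.25]]' 30
python3 - <<'E'
from knob import *
plan(seat+.018*Z,Rt(41));s=monitor.observe();R=Ro.from_rotvec(s['ee_rot']).inv();print(R.apply(s['contact_force']),R.apply(s['torque']))
E
```

```text
t: 18.32
tool_pos: [0.6291, -0.0515, 0.1471]
ee_rot: [1.028, 2.472, 0.311]
contact_force: [0.7, -0.2, -0.5]
opening: 0.999
finger_force: 0.0
t: 19.58
tool_pos: [0.6301, -0.0522, 0.1497]
ee_rot: [1.026, 2.468, 0.31]
contact_force: [-1.7, 0.2, 4.0]
opening: 0.334
finger_force: 29.4
t 19.57 pos [ 0.6301 -0.0522  0.1497] open 0.334 F [-1.7  0.2  4. ] grip 29.4 q [ 0.73  0.11 -0.71  2.03  0.04  0.52  0.79]
turn [ 0.003 -0.004  0.002] shift now [-0.016  0.01  -0.   ] shift after turn [-0.016  0.01  -0.   ]
[-0.06358443  0.52569163 -4.30810475] [ 0.22084765  0.31480009 -0.04593981]
```

```bash

python3 -m creep '[[0,0,0,0,0,-0.04,0.25],[0,0,0,0,0,-0.1,0.25],[0,0,0,0,0,-0.2,0.25],[0,0,0,0,0,-0.3,0.25],[0,0,0,0,0,-0.45,0.25],[0,0,0,0,0,-0.65,0.25],[0,0,0,0,0,-0.65,0.25]]' 35
python3 - <<'E'
from go import *
p=np.array([.4637,-.3038,.10])
plan(p,Rt(72,np.array([0,0,-1.]),np.array([1,0,0.])))
A=[];f=lambda c:cv2.resize(c,(400,400),interpolation=cv2.INTER_CUBIC)
for n,o in(('side',(325,150)),('top',(315,130))):
    im=vision.get_image(n);c=im['color'];A.append(f(c[o[1]:o[1]+60,o[0]:o[0]+60]))
o=np.hstack(A).astype(float);o=np.clip(o*1.8,0,255).astype(np.uint8)
cv2.imwrite('pics/i.png',o[...,::-1])
# board axes from the drying knobs' heads
for n,t in (('side','dry_a'),('top','dry_a')):
    W=cloud(np.load(n+'.npy',allow_pickle=True).item())
    print(W[219 if n=='top' else 345,436 if n=='top' else 345])
E
```

```text
t: 20.45
tool_pos: [0.5923, -0.0553, 0.2194]
ee_rot: [1.026, 2.465, 0.308]
contact_force: [-0.7, -0.1, -0.3]
opening: 0.331
finger_force: 34.6
t 20.45 pos [ 0.5923 -0.0553  0.2194] open 0.331 F [-0.7 -0.1 -0.3] grip 34.6 q [ 0.81 -0.07 -0.71  2.03 -0.2   0.67  0.99]
turn [ 0.567  0.798 -0.887] shift now [-0.496 -2.47   0.283] shift after turn [ 0.379 -2.3    0.995]
[ 0.46107587 -0.30534137  0.0133031 ]
[ 0.4727925  -0.3067396   0.01519332]
```

View pics/i.png

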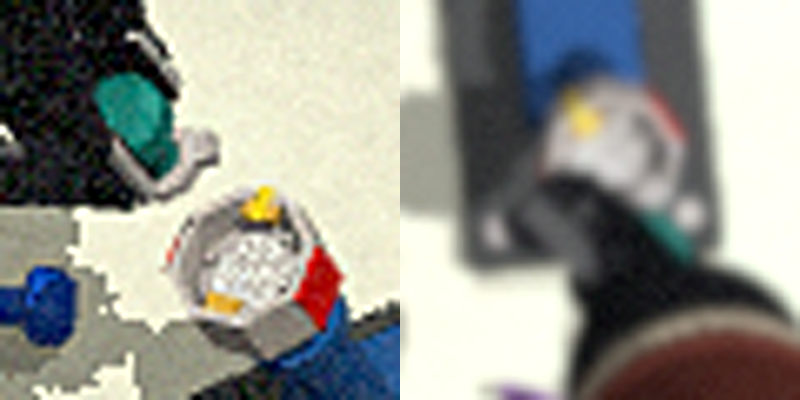

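```bash

python3 -m creep '[[0,0,0,0,0,-0.3,0.25],[0,0,0,0,0,-0.3,0.25],[0.28,0.4,-0.44,0,0,-0.3,0.25],[0.28,0.4,-0.44,0,0,-0.3,0.25],[0.28,0.4,-0.44,0,0,-0.3,0.25]]' 35
python3 -m creep '[[0.28,0.4,-0.44,0,0,0,0.25],[0.28,0.4,-0.44,0,0,0,0.25],[0.28,0.4,-0.44,0,0,0,0.25],[0.28,0.4,-0.44,0,0,0,0.25]]' 35
python3 -m creep '[[0,0,0,0.1,-0.4,0,0.25],[0,0,0,0.13,-0.77,0,0.25],[0,0,0,0.13,-0.77,0,0.25]]' 35
python3 -m creep '[[0,0,0,0.1,-0.4,0,0.25],[0,0,0,0.13,-0.77,0,0.25],[0,0,0,0.13,-0.77,0,0.25]]' 35
python3 - <<'E'
from go import *
p=np.array([.4637,-.3038,.10])
plan(p,Rt(72,np.array([0,0,-1.]),np.array([1,0,0.])))
E
```

```text
t: 21.18
tool_pos: [0.5761, -0.0556, 0.2477]
ee_rot: [0.788, 2.804, 0.175]
contact_force: [-0.1, 0.4, -0.5]
opening: 0.337
finger_force: 34.9
t: 21.68
tool_pos: [0.5743, -0.0555, 0.2484]
ee_rot: [-0.497, -3.101, -0.011]
contact_force: [0.1, -0.5, -0.2]
opening: 0.335
finger_force: 34.9
t: 22.05
tool_pos: [0.5291, -0.1436, 0.2488]
ee_rot: [-0.508, -3.1, -0.005]
contact_force: [0.3, 0.4, -0.2]
opening: 0.332
finger_force: 35.0
t: 22.42
tool_pos: [0.4857, -0.2255, 0.2483]
ee_rot: [-0.506, -3.099, -0.006]
contact_force: [0.0, 1.2, -0.6]
opening: 0.33
finger_force: 35.0
t 22.43 pos [ 0.4857 -0.2255  0.2483] open 0.33 F [ 0.   1.2 -0.6] grip 35.0 q [ 0.96  0.15 -0.67  1.69  0.09  1.34  1.53]
turn [ 0.007 -0.003 -0.018] shift now [-0.036 -0.681  1.233] shift after turn [-0.027 -0.677  1.236]
```

```bash

python3 -m creep '[[0,0,-0.02,-0.03,-0.35,0,0.25],[0,0,-0.02,-0.03,-0.68,0,0.25],[0,0,-0.02,-0.03,-0.68,0.3,0.25],[0,0,-0.02,-0.03,-0.68,0.6,0.25],[0,0,-0.02,-0.03,-0.68,0.8,0.25],[0,0,-0.02,-0.03,-0.68,0.8,0.25]]' 35
python3 -m creep '[[0,0,0,0,0,0.25,0.25],[0,0,0,0,0,0.5,0.25],[0,0,0,0,0,0.65,0.25],[0,0,0,0,0,0.75,0.25],[0,0,0,0,0,0.75,0.25],[0,0,0,0,0,0.75,0.25]]' 35
python3 - <<'E'
from go import *
p=np.array([.4637,-.3038,.030])
plan(p,Rt(72,np.array([0,0,-1.]),np.array([1,0,0.])))
A=[];f=lambda c:cv2.resize(c,(400,400),interpolation=cv2.INTER_CUBIC)
for n,o in(('side',(310,305)),('top',(400,180))):
    im=vision.get_image(n);c=im['color'];A.append(f(c[o[1]:o[1]+80,o[0]:o[0]+80]))
o=np.hstack(A).astype(float);o=np.clip(o*1.8,0,255).astype(np.uint8)
cv2.imwrite('pics/j.png',o[...,::-1])
E
```

```text
t: 23.18
tool_pos: [0.4649, -0.2985, 0.1506]
ee_rot: [-0.477, -3.101, -0.011]
contact_force: [0.5, 0.3, -0.6]
opening: 0.331
finger_force: 35.0
t: 23.92
tool_pos: [0.4661, -0.2999, 0.0628]
ee_rot: [-0.478, -3.104, -0.008]
contact_force: [-0.3, 0.8, -0.6]
opening: 0.33
finger_force: 35.0
t 23.93 pos [ 0.4661 -0.2999  0.0628] open 0.33 F [-0.3  0.8 -0.6] grip 35.0 q [ 0.99  0.36 -0.59  1.86  0.23  1.    1.58]
turn [ 0.01  -0.004  0.017] shift now [ 0.009 -0.039  0.273] shift after turn [ 0.009 -0.037  0.273]
```

View pics/j.png

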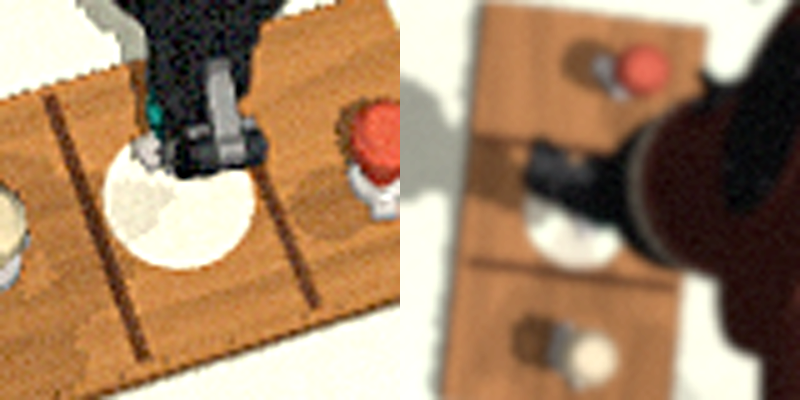

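```bash

python3 -m creep '[[0.01,0,0.01,0.01,-0.04,0.1,0.25],[0.01,0,0.01,0.01,-0.04,0.18,0.25],[0.01,0,0.01,0.01,-0.04,0.23,0.25],[0.01,0,0.01,0.01,-0.04,0.23,0.25]]' 35
python3 -m creep '[[0,0,0,0,0,0.01,0.25],[0,0,0,0,0,0.02,0.25],[0,0,0,0,0,0.02,0.25]]' 35
python3 - <<'E'
from go import *
plan(np.array([.4637,-.3038,.030]),Rt(72,np.array([0,0,-1.]),np.array([1,0,0.])))
E
```

```text
t: 24.52
tool_pos: [0.4625, -0.3033, 0.0335]
ee_rot: [-0.485, -3.099, -0.002]
contact_force: [1.0, -0.7, -0.3]
opening: 0.329
finger_force: 35.0
t: 24.9
tool_pos: [0.4629, -0.3037, 0.0319]
ee_rot: [-0.485, -3.101, -0.001]
contact_force: [0.1, -0.4, 1.0]
opening: 0.334
finger_force: 35.0
t 24.9 pos [ 0.4629 -0.3037  0.0319] open 0.334 F [ 0.1 -0.4  1. ] grip 35.0 q [ 0.98  0.4  -0.57  1.88  0.26  0.94  1.55]
turn [ 0.    -0.006  0.007] shift now [-0.007  0.001  0.016] shift after turn [-0.007  0.001  0.016]
```

```bash

python3 -m creep '[[0,0,0,0,0,0.008,0.25],[0,0,0,0,0,0.008,0.25]]' 35
python3 -m creep '[[0,0,0,0,0,0.008,0.25],[0,0,0,0,0,0.008,0.25]]' 35
python3 -m creep '[[0,0,0,0,0,0.008,0.25],[0,0,0,0,0,0.008,0.25]]' 35
```

```text
t: 25.15
tool_pos: [0.4629, -0.3037, 0.0308]
ee_rot: [-0.485, -3.1, -0.001]
contact_force: [-0.1, 0.3, -0.6]
opening: 0.333
finger_force: 35.0
t: 25.4
tool_pos: [0.4634, -0.3038, 0.0305]
ee_rot: [-0.485, -3.101, -0.0]
contact_force: [-0.7, 1.3, 4.9]
opening: 0.329
finger_force: 35.4
t: 25.65
tool_pos: [0.4638, -0.3039, 0.0303]
ee_rot: [-0.485, -3.102, 0.001]
contact_force: [-1.9, 1.9, 12.3]
opening: 0.33
finger_force: 35.9
```

Contact; ease off half a millimetre, open gently and lift.

```bash

python3 -m creep '[[0,0,0,0,0,-0.006,0.25],[0,0,0,0,0,-0.006,0.33],[0,0,0,0,0,-0.006,0.35],[0,0,0,0,0,-0.006,0.37],[0,0,0,0,0,-0.006,0.4],[0,0,0,0,0,-0.006,0.5],[0,0,0,0,0,-0.006,0.6],[0,0,0,0,0,-0.006,0.7],[0,0,0,0,0,-0.006,0.7],[0,0,0,0,0,-0.2,0.7],[0,0,0,0,0,-0.5,0.7],[0,0,0,0,0,-0.9,0.7],[0,0,0,0,0,-0.9,0.7]]' 20
python3 -m creep '[[0,0,0,0,0.3,-0.4,0.7],[0,0,0,0,1,-0.5,0.7],[0,0,0,0,1,-0.5,0.7],[0,0,0,0,1,-0.5,0.7],[0,0,0,0,1,-0.5,0.7]]' 20
python3 - <<'E'
from knob import *
for n,b in(('side',(315,310,375,375)),('top',(415,195,465,250))):
    im=vision.get_image(n);W=cloud(im);h=cv2.cvtColor(im['color'],cv2.COLOR_RGB2HSV).astype(int)
    m=(h[...,0]>75)&(h[...,0]<98)&(h[...,1]>100);r=np.zeros_like(m);r[b[1]:b[3],b[0]:b[2]]=1;m&=r
    print(n,m.sum(),np.nanmedian(W[m],0).round(4),np.nanmax(W[m][:,2]).round(4))
    teal(n,im,B[n]) if 0 else None
    if n=='side': a=im['color'][300:380,305:385]
    if n=='side': b2=im['color'][160:220,335:395]
f=lambda c:cv2.resize(c,(400,400),interpolation=cv2.INTER_CUBIC)
o=np.clip(np.hstack([f(a),f(b2)])*1.8,0,255).astype(np.uint8);cv2.imwrite('pics/k.png',o[...,::-1])
E
```

```text
t: 27.28
tool_pos: [0.4654, -0.3048, 0.1408]
ee_rot: [0.485, 3.101, -0.004]
contact_force: [0.6, -0.2, -1.1]
opening: 0.7
finger_force: 0.0
t: 27.9
tool_pos: [0.4993, -0.1909, 0.1961]
ee_rot: [-0.487, -3.099, -0.001]
contact_force: [0.4, 0.5, 0.3]
opening: 0.699
finger_force: 0.0
side 192 [ 0.4603 -0.3044  0.0516] 0.0593
  return np.nanmean(a, axis, out=out, keepdims=keepdims)
Traceback (most recent call last):
ValueError: zero-size array to reduction operation fmax which has no identity
```

```bash
python3 - <<'E'
from knob import *
im=vision.get_image('side');W=cloud(im);h=cv2.cvtColor(im['color'],cv2.COLOR_RGB2HSV).astype(int)
def box(b):
    r=np.zeros((400,640),bool);r[b[1]:b[3],b[0]:b[2]]=1;return r
m=(h[...,0]>75)&(h[...,0]<98)&(h[...,1]>100)&box((315,310,375,375))
P=W[m]+np.array([.0002,-.0022,.0008])
def res(p):
    z=np.array([p[2],p[3],1.]);z/=np.linalg.norm(z);d=P-np.r_[p[:2],.012];k=d@z;r=np.linalg.norm(d-np.outer(k,z),axis=1)
    return np.where(k<.024,0,np.maximum(r-.015,k-.043))
f=least_squares(res,[.4637,-.3038,0,0],loss='soft_l1',f_scale=.002);print('base xy, tilt',f.x.round(4),f.cost)
hi=P[P[:,2]>.05];print('flat top z',np.percentile(P[:,2],[50,80,95]).round(4))
y=(h[...,0]>18)&(h[...,0]<33)&(h[...,1]>110)&box(B['side']);q=(W[y]+[.0002,-.0022,.0008]-seat)@np.c_[U,V,Z]
print('yellow local',np.median(q[q[:,0]>0],0).round(4),np.median(q[q[:,0]<0],0).round(4))
for t in ('dry_a','sander','tin','pigment'):
    for r in vision.regions_of('side',t)[:2]: print(t,r['score'],np.nanmedian(W[r['mask']],0).round(3))
print(monitor.observe()['contact_force'].round(1))
E
```

```text
base xy, tilt [ 0.4616 -0.3024  0.1     0.0064] 0.00014996087926240307
flat top z [0.0529 0.0551 0.0564]
yellow local [0.0165 0.0071 0.0144] [-0.0416 -0.1672  0.2599]
dry_a 0.86 [ 0.536 -0.336  0.048]
dry_a 0.78 [ 0.381 -0.299  0.049]
sander 0.74 [0.403 0.001 0.028]
tin 0.62 [ 0.694 -0.253  0.078]
tin 0.25 [ 0.645 -0.065  0.139]
pigment 0.7 [ 0.454 -0.312  0.011]
pigment 0.21 [ 0.646 -0.07   0.141]
[ 0.8 -0.2  0.1]
```

```bash
python3 -c "
from workcell import order
print(order.close_job())"
```

```text
the job is handed in; nothing more can be done
None
```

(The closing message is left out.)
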